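Clip the out-of-service tag onto the lock-out loop

ROBOT

A 6-joint arm with a two-finger parallel gripper is mounted at the origin on a cart in front of the work surface, level with it; the furniture and walls round the work are solid. World frame = base frame: x ahead of the robot, y to its left, z up, the work surface at z = 0. Lengths are in m, angles in rad, forces in N, time in s.
With the tool pointing down it reaches from about 0.25 to 0.8 m from the base axis. Payload 3.9 kg.
Tool frame: the origin (TCP) lies midway between the tips of the shut fingers; the grasp point (between the pads) lies 19 mm behind it; z points along the fingers, x is the direction in which the jaws open and shut, and the axes are right-handed (so a half turn about z gives the same grasp; the last joint's range is limited). The gripper opens to 85 mm and grips with 20 to 120 N. Pads are 22 mm wide; open, the fingers measure 114 mm over their backs; the gripper's body (76 mm by 85 mm) begins 54 mm behind the grasp point. The pads swing forward as they close: fully open they stand 13 mm farther back than shut.
Start: joints at [1.196, 0.26, -0.138, 1.173, 0, 1.571], TCP at [0.192, 0.489, 0.231] pointing down, gripper open.
Joint ranges: [-2.78, 2.78], [-0.83, 1.72], [-1.28, 1.37], [-1.9, 2.12], [-1.57, 1.48], [-3.14, 3.14]. Speed limits (rad/s): [2.57, 2.57, 3.14, 3.14, 3.14, 3.14].

INTERFACE

Orientations are given as a unit quaternion [x, y, z, w].
In Python, from workcell import env gives the robot as it stands.
- The arm moves only by the tool arm_command, never from a script. Its argument "targets" is a list of rows, each a list of 3 entries, a list of its own where there are three numbers: the opening, from 0 (shut) to 1 (fully open), then the shift along the tool's x, y, z normalised to -1 to 1, where 1 is 0.75 m, then the turn about the tool's z normalised to -1 to 1, where 1 is 45 degrees. In form: [[grip, [x, y, z], twist], ...]. A call has 1 to 20 rows; each row is the pose to reach, as a shift and turn from the pose measured when the call began, along the tool's axes at that moment; what a row does not reach only later rows make up. A row lasts 1/12 s, in which the tool goes at most 41.7 mm and 7.16 degrees, less where a joint would pass 70% of its speed; a pose out of reach is approached as far as the arm can. A call with a number of a shift or a turn outside -1 to 1 is refused whole. A call with a gripper value outside its range is refused whole. The fingers move at their own pace and stop on an object; "squeeze" is the grip in N (left out, the last holds). Time passes only in rows, so rows that repeat a pose let the fingers close. It gives the time, the measured TCP pose, the force and the opening at its end, in the units of the state.
- env.sense(): the state, without advancing time (a new reading comes with each control period).
- env.get_image(name): name is "side" or "top"; returns a dict with "frame" (400x640x3 uint8, red, green, blue), "camera_matrix" (3x3 intrinsics, pixels), "R" (3x3) and "t" (3): a world point X has camera coordinates R X + t. Camera axes: x right, y down, z forward; pixel columns grow to the right and rows downward; lengths in m; the calibration is good to about 2 mm. A picture is of the moment at which its call begins. There is no depth.
- env.sign_off(): hands the job in, once; it reports no verdict.
The state is a dict: "time": time; "joint_positions": joint angles; "joint_velocities": joint speeds; "joint_torque": joint torques, N m; "ee_pos": TCP position; "orientation": TCP orientation; "force": force on the tool from outside, world axes, zero at the start; "moment": the same for the moment, N m; "finger_gap": finger opening in m.
Only numpy, scipy, OpenCV 4.12 (cv2) and the standard library are available. Lean on these libraries where they do the work, as an engineer would, in place of code of your own. Each camera call takes 0.05 s, during which the arm holds its last target. There are 200 camera calls.

TASK

Take the red out-of-service tag from its stand by the black grip and press its snap hook down over the bar of the lock-out loop until the sprung gate gives way and snaps shut under the bar; press gently, the hook must not be forced against the loop. Then give the tag a gentle upward tug so that the bar pulls on the shut gate, and leave the tag hanging from the loop. Disturb nothing else.

Things in the scene. Friction and masses are not known exactly. Their poses are not given: they have to be found in the camera images.
- tag_grip (a point): Centre of the ribbed black grip on top of the snap hook: 26 (x) x 12 (y) x 36 (z) mm, to be pinched from above across its 12 mm (along y). Tag axes: z up along it, x in the plane of the hook, y across. Whole tag 157 mm tall, 0.13 kg, foot 140 mm below this point. It starts upright in its stand, up to 3 degrees loose.
- hook_seat (a point): Where the middle of the loop's bar lies when the hook's crown rests on it: 29 mm straight below tag_grip, same axes. Hook of 8 mm round steel; its mouth opens downward, clear from x = -14 to +11 mm, nose at x = +15 mm (ends 34 mm below this point), long limb at x = -18 mm. All below the mouth is open, so the tag can be lowered straight down over a bar.
- tag_plate (a point): Centre of the red plate, 28 (x) x 8 (y) x 72 (z) mm, at the foot of the long limb: 28 mm to -x and 75 mm below hook_seat, same axes. As it sits to one side, the released tag hangs tilted about 20 degrees and swings a little at first.
- gate_pin (a point): Hinge axis (along y) of the sprung brass gate that shuts the mouth: 31 mm below hook_seat at x = -16 mm, tag axes. Gate 26 mm long, 5 mm round; shut it lies level across the mouth, and it swings only inward (up). A bar under the mouth touches it when its centre is 37 mm below hook_seat, at 2.5 N; pushing on takes up to about 8 N.
- gate_tip (a point): Free end of the gate, moves with it (shut: 26 mm to +x of gate_pin, level with it). About 32 mm after first touch the bar (if in mid-mouth, x = 0) slips past this tip and the gate springs shut under it; the crown meets the bar hard only about 5 mm further on. From then the bar can lie from hook_seat to 24 mm below it, where it pulls on the shut gate.
- loop_foot (a point): Middle of the top of the loop's grey base plate, 10 mm above the bench. z up, y along the loop's bar, which lies level right above this point, straight from y = -29 to +29 mm. The hoop is clamped rigid at a height that is not measured: the middle of the bar (bar_mid) is anywhere from 130 to 160 mm above this point. The hook may go on either way round, its y along the bar.
- loop_base: The lock-out loop as a whole, fixed: base plate 80 x 130 x 10 mm, two dark sleeves (18 mm across, to 90 mm above the bench) at y = +-36 mm with black clamp screws, and a steel hoop of 8 mm round bar like an upside-down U standing in them. Origin on the bench under the middle of the base, same axes as loop_foot.
- tag_stand: Fixed grey block 60 x 44 mm on a black foot 90 x 70 mm, 48 mm tall, with a slot from above (about 30 x 10 mm, floor 13 mm above the bench) in which the red tag stands; origin on the bench under the middle of the slot. The tag must be lifted 35 mm straight up to leave it.
- wash_bottle: Bystander: white squeeze bottle with red cap and spout, 214 mm tall; origin at the centre of its underside.
- timer: Bystander: white bench timer, 58x66x20 mm; origin at the centre of its underside.
- vial_0: Bystander: glass vial with white cap, 24 mm across, 56 mm tall; origin at the centre of its underside.
Not all that is in view belongs to the job. There is more than one size of the part that bears tag_grip; the job needs the larger.

How it is judged:
By the outcome, as a careful person would: the job done as asked, in the order asked, and still so for the second after the job is handed in, with the robot touching nothing.
It also fails if it takes over 58 s, if anything falls off the work surface, if the arm or the gripper's body presses on something with over 40 N, if the wrist force passes 120 N, or if a joint passes its speed limit or range.

## Working session

There is one attempt and no reset: what is moved stays moved. The work goes in short steps, Python scripts to look and compute and a tool call to move; the robot and the scene stay as the last step left them, time stands still between calls to the robot, and variables do not carry over. Pictures are saved under pics/ and viewed, about 8 in all and at most 12, crops included, and the job is handed in when it is done.

Besides the shell and the picture viewer there is one more tool, called after "Emit:" as name([rows], argument=value, ...), one row to a line, values as JSON. arm_command: Moves the arm, as the interface text tells. Its arguments: {"type":"object","properties":{"targets":{"type":"array"},"squeeze":{"type":"number"}},"required":["targets"]}

```bash
mkdir -p pics
cat > h.py <<'E'
import numpy as np,cv2
from workcell import env
def snap(n,tag):
    d=env.get_image(n); np.savez(f'pics/{tag}.npz',**d)
    cv2.imwrite(f'pics/{tag}.png',d['frame'][:,:,::-1]); return d
def ld(tag): return dict(np.load(f'pics/{tag}.npz'))
def ray(d,u,v):
    r=d['R'].T@np.linalg.inv(d['camera_matrix'])@np.array([u,v,1.]); return -d['R'].T@d['t'],r/np.linalg.norm(r)
def onz(d,u,v,z):
    c,r=ray(d,u,v); return c+r*(z-c[2])/r[2]
def tri(d1,p1,d2,p2):
    a,r=ray(d1,*p1);b,s=ray(d2,*p2)
    k=np.linalg.lstsq(np.c_[r,-s],b-a,rcond=None)[0]
    P,Q=a+k[0]*r,b+k[1]*s; return (P+Q)/2,np.linalg.norm(P-Q)
def proj(d,X):
    x=d['camera_matrix']@(d['R']@np.array(X)+d['t']); return x[:2]/x[2]
E
python3 - <<'E'
from h import *
for n in('side','top'):
    d=snap(n,n+'0'); print(n,-d['R'].T@d['t'],d['R'][2],d['camera_matrix'][0,0])
s=env.sense();print(s)
E
```

```text
side [-0.10379035  1.55614264  0.98256611] [ 0.32016622 -0.81828389 -0.47739404] 444.4898202380948
top [0.30889882 0.08380851 1.58787745] [ 0.11122945 -0.01312292 -0.9937081 ] 404.71188921997333
{'time': 0.1, 'joint_positions': array([ 1.19599499e+00,  2.60631750e-01, -1.39240013e-01,  1.17270056e+00,
        2.76771567e-05,  1.57080533e+00]), 'joint_velocities': array([ 0.0003362 , -0.00218416,  0.00360618,  0.00181622, -0.00044041,
       -0.00163156]), 'joint_torque': array([-1.51749855e-04, -4.06506228e+01,  2.54527974e+01,  1.00877043e-02,
       -4.23126153e-06,  8.53256580e-06]), 'ee_pos': array([0.19196372, 0.48798839, 0.23054112]), 'orientation': array([ 8.26466876e-01,  5.62984648e-01, -7.41687033e-04,  4.88498531e-04]), 'force': array([-0.84423857,  0.19543871, -0.2311692 ]), 'moment': array([ 0.00195584,  0.04174534, -0.00622793]), 'finger_gap': 0.08556247366811244}
```

View pics/side0.png

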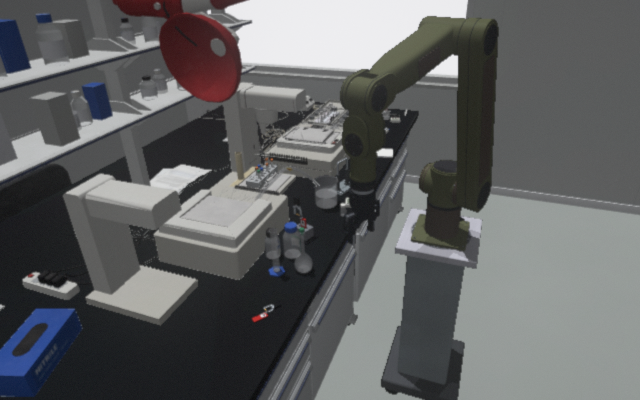

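View pics/top0.png

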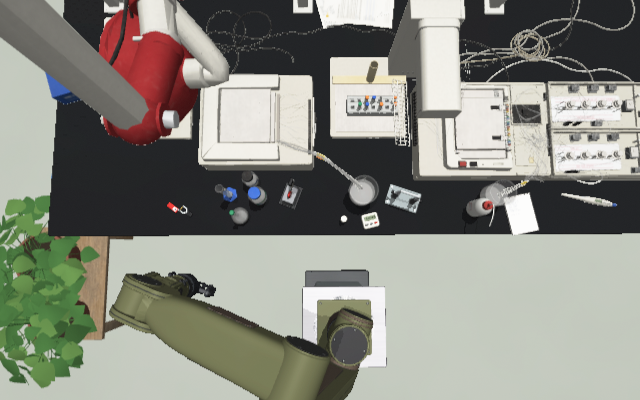

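Side: tag stand near (302,230), another red tag lying at (265,313); the loop is near or behind the gripper at (345,200). Top: tag in stand (291,193), lying tag (178,208), loop (403,198), timer (371,220), vial (343,219), wash bottle (482,207).

Run:
```python
from h import *
t=ld('top0');s=ld('side0')
for n,p in dict(stand=(291,193),lying=(178,208),loop=(403,198),timer=(371,220),bottle=(482,207)).items(): print(n,onz(t,*p,0.0))
a=cv2.resize(t['frame'][165:240,160:300],None,fx=4,fy=4,interpolation=cv2.INTER_CUBIC)
a2=cv2.resize(t['frame'][165:240,300:440],None,fx=4,fy=4,interpolation=cv2.INTER_CUBIC)
b=cv2.resize(s['frame'][180:330,220:390],None,fx=4,fy=4,interpolation=cv2.INTER_CUBIC)
a=np.vstack([a,a2]);cv2.imwrite('pics/c1.png',a[:,:,::-1]);cv2.imwrite('pics/c2.png',b[:,:,::-1])
```

```text
stand [0.51452989 0.20325671 0.        ]
lying [0.4565439  0.64557755 0.        ]
loop [ 0.4932533  -0.23989737  0.        ]
timer [ 0.40656448 -0.11152413  0.        ]
bottle [ 0.45639428 -0.5525938   0.        ]
```

View pics/c1.png

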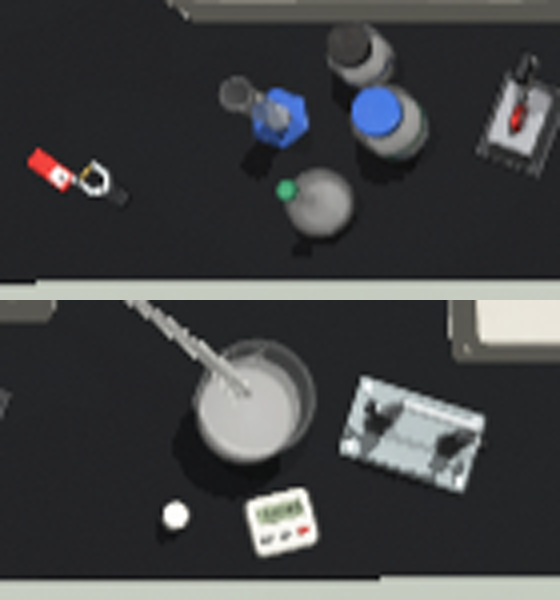

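View pics/c2.png

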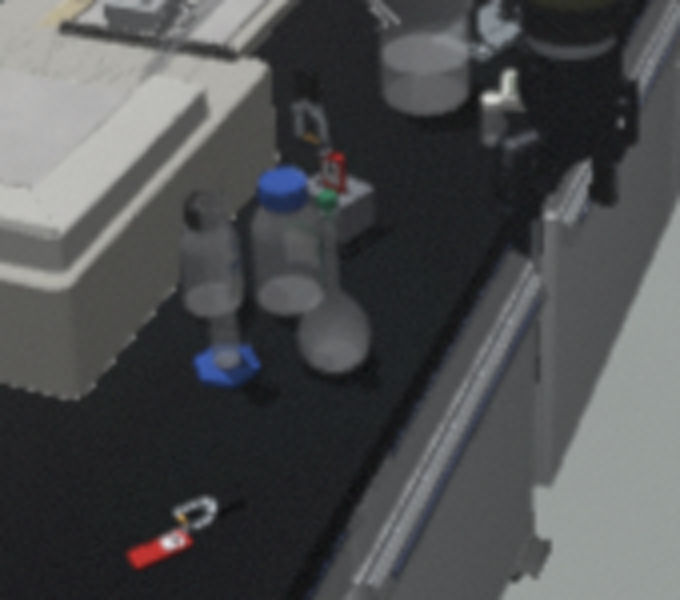

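Candidates: the upright tag in the stand (top 291,185; side 300,215) and the lying tag (top 178,208; side 265,313), which is the smaller decoy. The upright one is on the stand, so it fits; I'll check its size while measuring.

Run:
```python
from h import *
t=ld('top0');s=ld('side0')
def m(d,box,f):
    x0,y0,x1,y1=box;im=d['frame'][y0:y1,x0:x1].astype(int);k=f(im[...,0],im[...,1],im[...,2]).astype(np.uint8)
    c=max(cv2.findContours(k,0,1)[0],key=cv2.contourArea)+np.array([x0,y0]);return c
# base plate
c=m(t,(380,180,425,220),lambda r,g,b:(g>110))
R=cv2.minAreaRect(c);B=cv2.boxPoints(R);P=np.array([onz(t,*p,0.01) for p in B]);print('base',R,P.round(3).tolist(),P.mean(0),[np.linalg.norm(P[i]-P[i-1]).round(3) for i in range(4)])
for i in range(4):e=P[i]-P[i-1];print(np.degrees(np.arctan2(e[1],e[0])))
c=m(t,(278,180,302,210),lambda r,g,b:(g>75))
R=cv2.minAreaRect(c);B=cv2.boxPoints(R);P=np.array([onz(t,*p,0.048) for p in B]);print('stand',R,P.mean(0),[np.linalg.norm(P[i]-P[i-1]).round(3) for i in range(4)])
for i in range(4):e=P[i]-P[i-1];print(np.degrees(np.arctan2(e[1],e[0])))
red=lambda r,g,b:(r>110)&(g<70)
for d,b,n in((t,(160,195,200,220),'tlie'),(s,(240,295,290,330),'slie'),(t,(280,180,302,205),'tst'),(s,(290,210,315,235),'sst')):
    c=m(d,b,red);R=cv2.minAreaRect(c);B=cv2.boxPoints(R);print(n,R)
    if n[1:]=='lie':
        P=np.array([onz(d,*p,.005) for p in B]);print([np.linalg.norm(P[i]-P[i-1]).round(3) for i in range(4)])
def en(d,x0,y0,x1,y1,k):
    a=cv2.resize(d['frame'][y0:y1,x0:x1],None,fx=k,fy=k,interpolation=cv2.INTER_CUBIC);return (255*(a/255.)**.45).astype(np.uint8)
a=np.hstack([en(t,276,168,311,213,11),en(s,284,190,319,235,11)])
cv2.imwrite('pics/c3.png',a[:,:,::-1])
```

```text
base ((402.6000061035156, 198.1999969482422), (32.88768768310547, 20.23857879638672), 18.434946060180664) [[0.474, -0.162, 0.01], [0.55, -0.189, 0.01], [0.509, -0.311, 0.01], [0.433, -0.283, 0.01]] [ 0.49142978 -0.23624029  0.01      ] [np.float64(0.129), np.float64(0.081), np.float64(0.129), np.float64(0.081)]
71.21652943407304
-19.438796143887362
-108.85156026794571
160.0550440818219
stand ((289.3000183105469, 193.6000213623047), (12.965337753295898, 17.39252471923828), 18.434947967529297) [0.506094   0.20612428 0.048     ] [np.float64(0.05), np.float64(0.067), np.float64(0.05), np.float64(0.067)]
71.31616217865349
-17.903455749333297
-108.7413557013426
161.8944593712066
tlie ((169.60000610351562, 205.30001831054688), (5.81377649307251, 5.366562843322754), 26.56505012512207)
[np.float64(0.023), np.float64(0.021), np.float64(0.023), np.float64(0.021)]
slie ((256.2000427246094, 317.9000244140625), (4.4721360206604, 8.497057914733887), 63.43495178222656)
[np.float64(0.019), np.float64(0.027), np.float64(0.019), np.float64(0.026)]
tst ((288.5, 194.0), (4.0, 1.0), 90.0)
sst ((304.0, 219.0), (2.0, 0.0), 180.0)
```

View pics/c3.png

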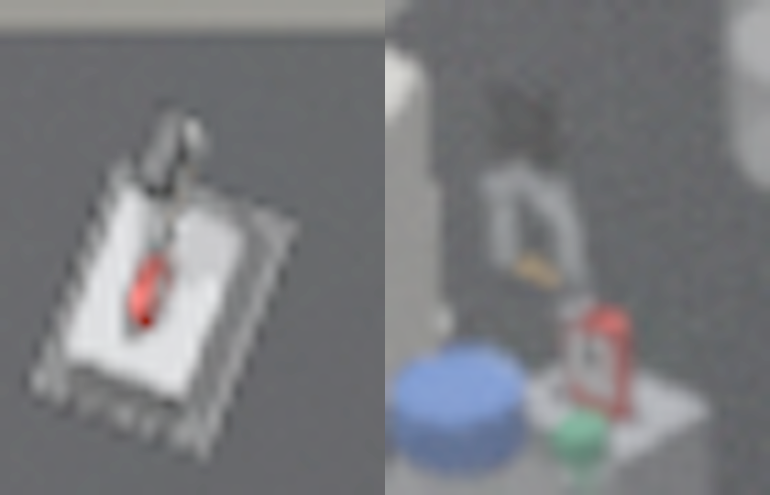

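Run:
```python
from h import *
t=ld('top0');s=ld('side0')
print('grip',tri(t,(290.5,181),s,(296.2,200.6)))
print('plate top',tri(t,(289.6-.2,192),s,(304,219)))
yaw=np.radians(-18.5);ux=np.array([np.cos(yaw),np.sin(yaw),0])
# stand block top corners in crop c3 left
for c in((128,190),(240,225),(185,398),(68,360)):print(onz(t,276+c[0]/11-.5,168+c[1]/11-.5,.048).round(4))
q=env.sense()['orientation'];from scipy.spatial.transform import Rotation as Ro
print(Ro.from_quat(q).as_matrix().round(3))
for zz in(.153,): print(onz(t,290.5,181,zz),onz(s,296.2,200.6,zz))
```

```text
grip (array([0.5363242 , 0.19319075, 0.15032071]), np.float64(0.004535045896861529))
plate top (array([0.50464125, 0.20215288, 0.07860137]), np.float64(0.007355198189844999))
[0.5402 0.2146 0.048 ]
[0.5278 0.1755 0.048 ]
[0.4672 0.1944 0.048 ]
[0.4806 0.2351 0.048 ]
[[ 0.366  0.931 -0.001]
 [ 0.931 -0.366 -0.002]
 [-0.002 -0.    -1.   ]]
[0.53806438 0.1937604  0.153     ] [0.53186454 0.19747824 0.153     ]
```

Upright tag: grip at (0.535,0.195,0.15), which matches the expected height of 0.153, with yaw about -18°. The lying tag is only about 105 mm long, so it is the smaller decoy. I'll move above the grip.

Emit:
arm_command([
  [1,[0,0,-0.067],0],
  [1,[0,0,-0.067],0],
  [0.7,[-0.196,0.569,-0.067],-0.078],
  [0.7,[-0.196,0.569,-0.067],-0.078],
  [0.7,[-0.196,0.569,-0.067],-0.078],
  [0.7,[-0.196,0.569,-0.067],-0.078],
  [0.7,[-0.196,0.569,-0.067],-0.078],
  [0.7,[-0.196,0.569,-0.067],-0.078],
  [0.7,[-0.196,0.569,-0.067],-0.078],
  [0.7,[-0.196,0.569,-0.067],-0.078],
  [0.7,[-0.196,0.569,-0.067],-0.078],
  [0.7,[-0.196,0.569,-0.067],-0.078],
  [0.7,[-0.196,0.569,-0.067],-0.078],
  [0.7,[-0.196,0.569,-0.067],-0.078],
  [0.7,[-0.196,0.569,-0.067],-0.078],
  [0.7,[-0.196,0.569,-0.067],-0.078],
  [0.7,[-0.196,0.569,-0.067],-0.078],
  [0.7,[-0.196,0.569,-0.067],-0.078],
], squeeze=40)

```text
time: 1.6
ee_pos: [0.5344, 0.1961, 0.2814]
orientation: [0.808, 0.589, -0.001, 0.0]
force: [0.6, 0.3, -0.1]
finger_gap: 0.0597
```

Run:
```python
from h import *
d=snap('side','side1')
x0,y0,x1,y1=260,150,400,260
a=cv2.resize(d['frame'][y0:y1,x0:x1],None,fx=5.5,fy=5.5,interpolation=cv2.INTER_CUBIC)
a=(255*(a/255.)**.5).astype(np.uint8);cv2.imwrite('pics/c4.png',a[:,:,::-1])
s=env.sense();print(s['time'],s['ee_pos'],s['finger_gap'],s['force'],s['joint_positions'])
```

```text
1.65 [0.53445332 0.1960906  0.28134035] 0.059621180004668234 [ 0.30349716  0.4101236  -0.24376348] [ 3.52298111e-01  3.23899358e-01  8.28637299e-02  1.33070259e+00
 -1.15170367e-03  6.63833072e-01]
```

View pics/c4.png

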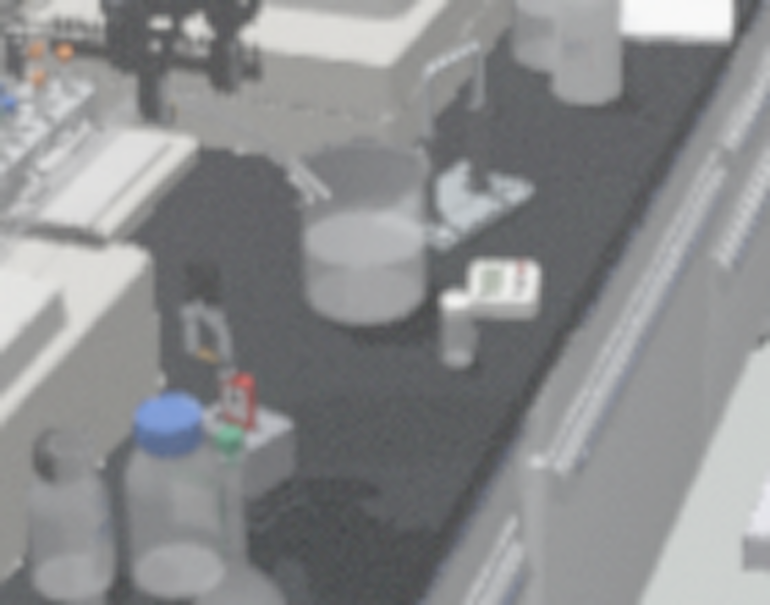

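Side view now shows the loop: bar corners near (337.5,162.5) and (346.8,157.7), with the beaker and hose to its left.

Run:
```python
from h import *
t=ld('top0');s=ld('side1')
C=[(c[0]/5.5+260-.4,c[1]/5.5+150-.4) for c in((428,72),(453,58),(480,45))]
foot=np.array([.4914,-.2362]); ly=np.array([np.sin(np.radians(18.5)),np.cos(np.radians(18.5))])
for c in C:
    a,r=ray(s,*c)
    # intersect vertical plane containing bar
    n=np.array([-ly[1],ly[0]]); k=n@(foot-a[:2])/(n@r[:2]);X=a+k*r;print('side bar',X,'along',ly@(X[:2]-foot))
# top: bar bright strip
for c in((400,400),(480,416)):
  for z in(.14,.155,.17):
    X=onz(t,300+c[0]/4-.4,165+(c[1]-300)/4-.4,z);print(z,X[:2],'off',n@(X[:2]-foot),'along',ly@(X[:2]-foot))
a=cv2.resize(t['frame'][178:222,380:425],None,fx=13,fy=13,interpolation=cv2.INTER_CUBIC)
cv2.imwrite('pics/c5.png',a[:,:,::-1])
```

```text
side bar [ 0.50175794 -0.20524339  0.1441171 ] along 0.03264350463129544
side bar [ 0.49075082 -0.23814021  0.14442325] along -0.00204593412371212
side bar [ 0.47857187 -0.27453923  0.14279056] along -0.04042842037979356
0.14 [ 0.50763989 -0.19980791] off -0.003853294551674335 along 0.03966447355911467
0.155 [ 0.50558094 -0.19686965] off -0.0009684128881528533 along 0.04179758252967514
0.17 [ 0.50352198 -0.19393138] off 0.001916468775368593 along 0.04393069150023549
0.14 [ 0.49283301 -0.27196251] off -0.012706573242197407 along -0.03345973555014534
0.155 [ 0.49092746 -0.26827673] off -0.009729971674850076 along -0.03056906029693514
0.17 [ 0.4890219  -0.26459094] off -0.006753370107502726 along -0.027678385043725058
```

View pics/c5.png

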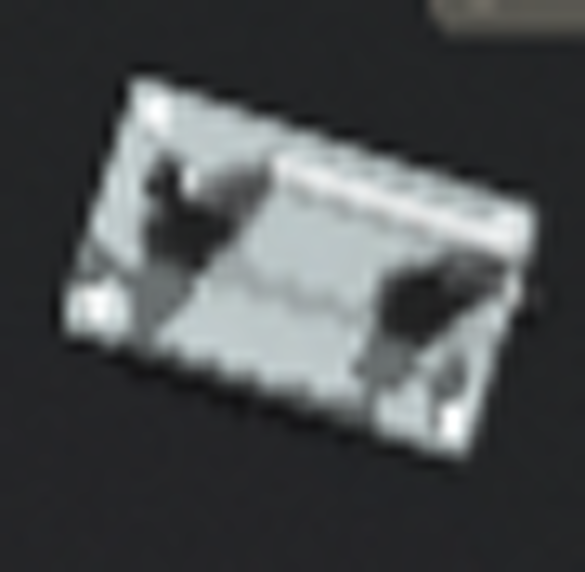

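Emit:
arm_command([
  [0.7,[0,0,0.05],0],
  [0.7,[0,0,0.1],0],
  [0.7,[0,0,0.15],0],
  [0.7,[0,0,0.195],0],
  [0.7,[0,0,0.195],0],
  [0.7,[0,0,0.195],0],
  [0.4,[0,0,0.195],0],
  [0.4,[0,0,0.195],0],
  [0.3,[0,0,0.195],0],
  [0.3,[0,0,0.195],0],
])

```text
time: 2.48
ee_pos: [0.5358, 0.1964, 0.1372]
orientation: [0.808, 0.589, 0.001, 0.001]
force: [-0.4, -0.1, -0.1]
finger_gap: 0.0257
```

Run:
```python
from h import *
t=ld('top0');s=ld('side1')
f=lambda c:(380+c[0]/13-.46,178+c[1]/13-.46)
g=lambda c:(c[0]/5.5+260-.4,c[1]/5.5+150-.4)
B=np.array([onz(t,*f(c),.01) for c in((133,78),(537,205),(463,462),(62,330))]);print(B.round(4).tolist(),B.mean(0))
e=B[0]+B[3]-B[1]-B[2];print('yaw',np.degrees(np.arctan2(e[1],e[0]))-90);e=B[0]+B[1]-B[2]-B[3];print(np.degrees(np.arctan2(e[1],e[0])))
E1=tri(t,f((280,163)),s,g((428,72)));E2=tri(t,f((520,240)),s,g((480,45)));M=tri(t,f((400,203)),s,g((454,58)))
print(E1,E2,M);b=E1[0]-E2[0];print('baryaw',np.degrees(np.arctan2(b[1],b[0]))-90,np.linalg.norm(b))
```

```text
[[0.5497, -0.187, 0.01], [0.5105, -0.3089, 0.01], [0.4324, -0.2841, 0.01], [0.4729, -0.1638, 0.01]] [ 0.49138059 -0.23592634  0.01      ]
yaw -18.20529760523435
-17.200143041194515
(array([ 0.50353993, -0.20480212,  0.14420084]), np.float64(0.003668447879854063)) (array([ 0.48069883, -0.27131258,  0.1440189 ]), np.float64(0.006017708580384822)) (array([ 0.4919701 , -0.23788293,  0.14450342]), np.float64(0.004167620248536534))
baryaw -18.953561349054965 0.07032346963484291
```

Emit:
arm_command([
  [0.05,[0,0,0],0],
  [0.05,[0,0,0],0],
  [0.05,[0,0,0],0],
  [0.05,[0,0,0],0],
  [0.05,[0,0,0],0],
  [0.0,[0,0,0],0],
  [0.0,[0,0,0],0],
  [0.0,[0,0,0],0],
], squeeze=50)

```text
time: 3.15
ee_pos: [0.5365, 0.1962, 0.1385]
orientation: [0.808, 0.589, 0.002, 0.002]
force: [-0.4, -2.1, 6.5]
finger_gap: 0.0112
```

Emit:
arm_command([
  [0,[0,0,-0.015],0],
  [0,[0,0,-0.03],0],
  [0,[0,0,-0.045],0],
  [0,[0,0,-0.06],0],
  [0,[0,0,-0.075],0],
  [0,[0,0,-0.09],0],
  [0,[0,0,-0.12],0],
  [0,[0,0,-0.15],0],
  [0,[0,0,-0.18],0],
  [0,[0,0,-0.21],0],
  [0,[0,0,-0.24],0],
  [0,[0,0,-0.26],0],
  [0,[0,0,-0.28],0],
  [0,[0,0,-0.28],0],
  [0,[0,0,-0.28],0],
])

```text
time: 4.4
ee_pos: [0.5359, 0.1965, 0.3486]
orientation: [0.808, 0.589, 0.003, 0.002]
force: [-0.3, -0.8, -2.6]
finger_gap: 0.0114
```

Run:
```python
from h import *
d=snap('side','side2')
p=proj(d,env.sense()['ee_pos']).round();print(p)
x0,y0=int(p[0])-45,int(p[1])-45
a=cv2.resize(d['frame'][y0:y0+100,x0:x0+100],None,fx=6,fy=6,interpolation=cv2.INTER_CUBIC)
a=(255*(a/255.)**.5).astype(np.uint8);cv2.imwrite('pics/c6.png',a[:,:,::-1])
d=snap('top','top2');s=env.sense()
from scipy.spatial.transform import Rotation as Ro
print(s['time'],s['ee_pos'],s['finger_gap'],s['force'],Ro.from_quat(s['orientation']).as_matrix().round(4))
```

```text
[293. 154.]
4.5 [0.53504432 0.19612023 0.34708973] 0.011221364462195847 [-0.15952539 -1.06150577 -1.07994282] [[ 3.068e-01  9.518e-01  3.300e-03]
 [ 9.518e-01 -3.068e-01 -8.000e-04]
 [ 2.000e-04  3.400e-03 -1.000e+00]]
```

View pics/c6.png

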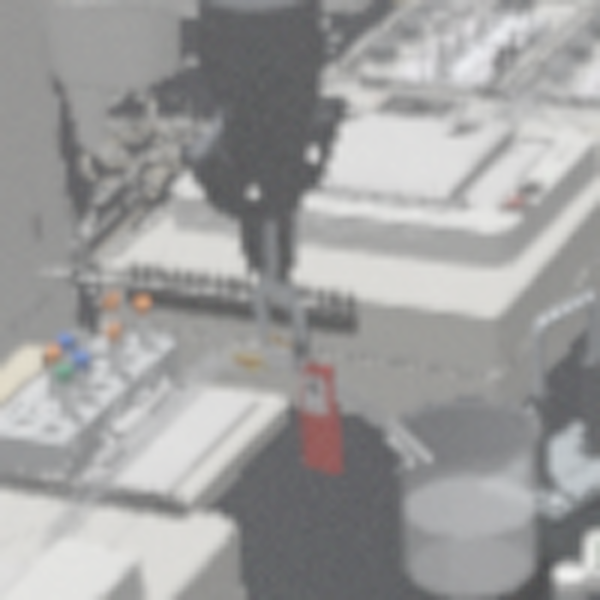

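Tag is lifted and hangs upright: plate at (322,418), gate at (248,360), hook limbs at x≈261 and 300 in the crop.

Run:
```python
from h import *
d=ld('side2');tcp=np.array([.5352,.1962,.3475]);n=np.array([.3068,.9518,0]);ux=np.array([.9518,-.3068,0])
x0,y0=293-45,154-45
F=d['frame'].astype(int)
def pl(u,v):
    a,r=ray(d,u,v);k=n@(tcp-a)/(n@r);X=a+k*r-tcp;return (1e3*np.array([ux@X,X[2]])).round(1)
sub=F[y0:y0+100,x0:x0+100];k=((sub[...,0]>90)&(sub[...,1]<65)).astype(np.uint8);k[:,:45]=0;k[:,62:]=0
c=max(cv2.findContours(k,0,1)[0],key=cv2.contourArea);R=cv2.boxPoints(cv2.minAreaRect(c));print('plate box',[pl(*(p+[x0,y0])).tolist() for p in R])
for nm,c in dict(limb=(300,345),gate=(250,361),noseLimb=(262,330),crownL=(258,292),crownR=(300,298),plTL=(306,365),plTR=(331,367),plBL=(306,465),plBR=(342,472)).items():
    print(nm,pl(x0+c[0]/6-.42,y0+c[1]/6-.42))
g=(sub[...,0]-sub[...,2]);
```

```text
plate box [[-34.4, -56.5], [-41.9, -52.5], [-47.4, -66.7], [-39.9, -70.8]]
limb [-20.  -44.2]
gate [ 22.9 -66.7]
noseLimb [ 11.  -42.4]
crownL [ 12.5 -17.3]
crownR [-22.1 -12.5]
plTL [-24.1 -56.6]
plTR [-44.6 -52.3]
plBL [ -19.8 -126.8]
plBR [ -49.6 -122.7]
```

Emit:
arm_command([
  [0,[-0.04,-0.017,0],0],
  [0,[-0.08,-0.033,0],0],
  [0,[-0.12,-0.05,0],0],
  [0,[-0.16,-0.067,0],0],
  [0,[-0.2,-0.084,0],0],
  [0,[-0.236,-0.099,0],0],
  [0,[-0.276,-0.086,0],0],
  [0,[-0.316,-0.073,0],0],
  [0,[-0.356,-0.06,0],0],
  [0,[-0.396,-0.047,0],0],
  [0,[-0.436,-0.034,0],0],
  [0,[-0.476,-0.021,0],0],
  [0,[-0.516,-0.008,0],0],
  [0,[-0.554,0.003,0],0],
  [0,[-0.557,0.035,0],0],
  [0,[-0.561,0.07,0],0],
  [0,[-0.564,0.1,0],0],
  [0,[-0.567,0.126,0],0],
  [0,[-0.567,0.126,0],0],
  [0,[-0.567,0.126,0],0],
])

```text
time: 6.17
ee_pos: [0.4944, -0.2376, 0.3451]
orientation: [0.808, 0.589, 0.0, -0.0]
force: [-0.6, -0.7, -2.1]
finger_gap: 0.0115
```

Run:
```python
from h import *
s=env.sense()
from scipy.spatial.transform import Rotation as Ro
M=Ro.from_quat(s['orientation']).as_matrix();print(s['time'],s['ee_pos'],s['finger_gap'],s['force']);print(M.round(4))
print('shift to (.4946,-.2374,.235):',M.T@(np.array([.4946,-.2374,.235])-s['ee_pos'])/.75)
```

```text
6.1667 [ 0.49444372 -0.2375937   0.34509295] 0.01153919592289295 [-0.61545984 -0.68979391 -2.10876826]
[[ 3.069e-01  9.518e-01 -2.000e-04]
 [ 9.518e-01 -3.069e-01  9.000e-04]
 [ 8.000e-04 -5.000e-04 -1.000e+00]]
shift to (.4946,-.2374,.235): [0.00018824 0.00019655 0.14679072]
```

Emit:
arm_command([
  [0,[0,0,0.03],0],
  [0,[0,0,0.06],0],
  [0,[0,0,0.09],0],
  [0,[0,0,0.12],0],
  [0,[0,0,0.147],0],
  [0,[0,0,0.147],0],
  [0,[0,0,0.147],0],
])

```text
time: 6.75
ee_pos: [0.4924, -0.2364, 0.2339]
orientation: [0.808, 0.589, -0.001, -0.002]
force: [0.4, -0.1, -1.2]
finger_gap: 0.0113
```

Run:
```python
from h import *
d=snap('side','side3');s=env.sense();print(s['time'],s['ee_pos'],s['force'])
a=cv2.resize(d['frame'][125:195,310:375],None,fx=8.5,fy=8.5,interpolation=cv2.INTER_CUBIC)
a=(255*(a/255.)**.55).astype(np.uint8);cv2.imwrite('pics/c7.png',a[:,:,::-1])
```

```text
6.8 [ 0.4936586  -0.2370682   0.23534993] [ 0.28166953 -0.07121566 -0.84104597]
```

View pics/c7.png

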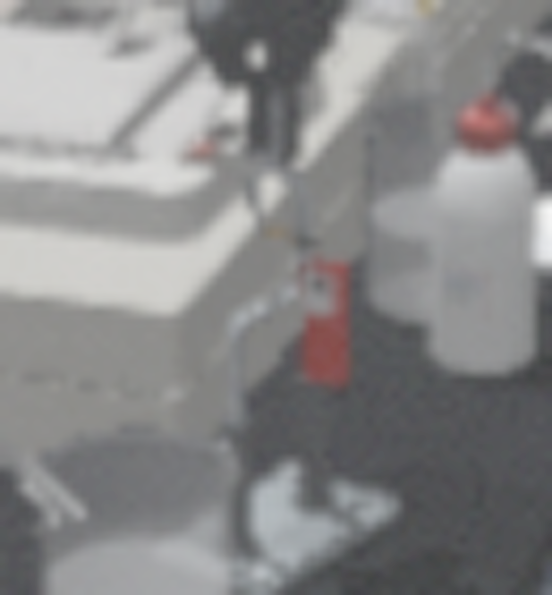

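Run:
```python
from h import *
d=ld('side3');tcp=np.array([.4937,-.2371,.2353]);ux=np.array([.9518,-.3069,0]);uz=np.array([0,0,1.])
cr=lambda X:((proj(d,X)-[310,125]+.45)*8.5).round(1)
for o in(0,-.004,-.008):
    seat=tcp+o*ux-uz*.0145
    print(o,{n:cr(seat+x*ux+z*uz).tolist() for n,x,z in(('plate',-.028,-.075),('limb',-.018,-.02),('nose',.015,-.02),('gatemid',-.003,-.031),('crown',0,.004),('foot',-.028,-.111))},'dz')
print('barmid',cr([.4917,-.2365,.1443]), 'leg+',cr(np.array([.4917,-.2365,.12])+.036*np.array([.307,.952,0])))
F=d['frame'].astype(int);sub=F[125:195,310:375];k=(sub[...,0]-sub[...,1]>45)
for r in range(31,46):
    c=np.where(k[r,30:45])[0]+30;w=sub[r,30:45,0]-sub[r,30:45,1];print(r,c[[0,-1]] if len(c) else '',w.tolist())
```

```text
0 {'plate': [311.6, 312.6], 'limb': [296.8, 214.0], 'nose': [247.3, 200.3], 'gatemid': [274.2, 226.7], 'crown': [269.6, 164.8], 'foot': [311.3, 373.0]} dz
-0.004 {'plate': [317.6, 314.3], 'limb': [302.9, 215.7], 'nose': [253.2, 201.9], 'gatemid': [280.2, 228.4], 'crown': [275.7, 166.4], 'foot': [317.3, 374.9]} dz
-0.008 {'plate': [323.6, 316.1], 'limb': [309.0, 217.3], 'nose': [259.2, 203.6], 'gatemid': [286.2, 230.1], 'crown': [281.7, 168.0], 'foot': [323.2, 376.7]} dz
barmid [272.9 303.7] leg+ [233.6 366.9]
31 [39 39] [0, 1, 1, 0, 2, 12, 17, 31, 39, 48, 42, 8, 0, -1, -2]
32  [1, 0, 0, 0, 3, 10, 5, 15, 23, 38, 39, 7, 0, -2, 0]
33  [1, 1, -1, 0, 2, 10, 1, 2, 11, 30, 36, 7, -1, 0, -2]
34  [0, 0, -1, -4, 0, 5, 2, 0, 9, 29, 38, 5, -1, -1, -2]
35  [-2, -2, -2, -3, -2, 3, 2, 0, 8, 30, 37, 5, -1, 0, -1]
36  [-4, -3, -2, 1, 1, 3, 12, 9, 15, 33, 36, 5, 0, 0, -2]
37  [-1, 0, 0, 0, 0, 9, 35, 35, 38, 44, 40, 5, -1, -2, -1]
38 [37 39] [-1, 0, 0, 1, 1, 11, 43, 46, 48, 48, 40, 6, -2, -3, -1]
39 [36 39] [0, 0, 0, 0, 2, 17, 47, 49, 50, 48, 39, 8, 0, -1, 0]
40 [37 39] [0, 1, 1, 0, 3, 21, 45, 50, 51, 50, 43, 7, -1, -1, -3]
41 [36 39] [1, 0, -1, -1, 5, 21, 46, 49, 49, 52, 41, 7, -1, -3, -2]
42 [37 39] [0, 1, -1, 0, 4, 20, 45, 50, 50, 51, 40, 10, -1, -1, -1]
43 [37 39] [0, 1, 1, -1, 2, 16, 43, 50, 51, 48, 41, 8, 0, -1, -1]
44  [0, -1, -2, -1, 0, 7, 30, 39, 40, 41, 35, 6, -1, -1, -1]
45  [-1, 0, -2, 0, -1, 1, 5, 8, 12, 19, 14, 1, 1, 0, 0]
```

Hook is above the bar (crop: hook 275,200; bar mid 272,303), leaning slightly foot toward -x. I'll shift +2.5 mm along tag x and go down in small steps.

Emit:
arm_command([
  [0,[0,0.0034,0],0],
  [0,[0,0.0034,0.01],0],
  [0,[0,0.0034,0.02],0],
  [0,[0,0.0034,0.03],0],
  [0,[0,0.0034,0.04],0],
  [0,[0,0.0034,0.044],0],
  [0,[0,0.0034,0.044],0],
  [0,[0,0.0034,0.044],0],
])

```text
time: 7.47
ee_pos: [0.4958, -0.2377, 0.202]
orientation: [0.808, 0.589, -0.0, -0.001]
force: [0.6, 0.4, -1.9]
finger_gap: 0.0114
```

Emit:
arm_command([
  [0,[0,0,0.003],0],
  [0,[0,0,0.006],0],
  [0,[0,0,0.008],0],
  [0,[0,0,0.008],0],
])

```text
time: 7.8
ee_pos: [0.496, -0.2378, 0.1963]
orientation: [0.808, 0.589, -0.0, -0.001]
force: [-1.0, 0.2, 2.9]
finger_gap: 0.011
```

Emit:
arm_command([
  [0,[0,0,0.003],0],
  [0,[0,0,0.006],0],
  [0,[0,0,0.008],0],
  [0,[0,0,0.008],0],
])

```text
time: 8.13
ee_pos: [0.4966, -0.2381, 0.1907]
orientation: [0.808, 0.589, 0.0, -0.0]
force: [-0.4, 0.7, 4.9]
finger_gap: 0.011
```

First touch came near z=0.197, close to the predicted 0.196.

Emit:
arm_command([
  [0,[0,0,0.003],0],
  [0,[0,0,0.006],0],
  [0,[0,0,0.009],0],
  [0,[0,0,0.011],0],
  [0,[0,0,0.011],0],
])

```text
time: 8.55
ee_pos: [0.4955, -0.2377, 0.1823]
orientation: [0.808, 0.589, -0.0, -0.001]
force: [-3.0, 0.6, 4.0]
finger_gap: 0.0117
```

Emit:
arm_command([
  [0,[0,0,0.003],0],
  [0,[0,0,0.006],0],
  [0,[0,0,0.009],0],
  [0,[0,0,0.011],0],
  [0,[0,0,0.011],0],
])

```text
time: 8.97
ee_pos: [0.494, -0.2371, 0.1731]
orientation: [0.808, 0.589, -0.001, -0.002]
force: [-4.7, 1.4, 1.6]
finger_gap: 0.0111
```

Emit:
arm_command([
  [0,[0,0,0.002],0],
  [0,[0,0,0.004],0],
  [0,[0,0,0.006],0],
  [0,[0,0,0.006],0],
])

```text
time: 9.3
ee_pos: [0.495, -0.2375, 0.168]
orientation: [0.808, 0.589, -0.001, -0.002]
force: [-0.1, 0.1, -1.1]
finger_gap: 0.0116
```

Run:
```python
from h import *
d=snap('side','side4');s=env.sense();print(s['time'],s['ee_pos'],s['force'])
a=cv2.resize(d['frame'][135:195,315:370],None,fx=9.5,fy=9.5,interpolation=cv2.INTER_CUBIC)
a=(255*(a/255.)**.55).astype(np.uint8);cv2.imwrite('pics/c8.png',a[:,:,::-1])
```

```text
9.35 [ 0.49498569 -0.23748325  0.16831993] [-0.48232024 -0.74882679 -1.24857439]
```

View pics/c8.png

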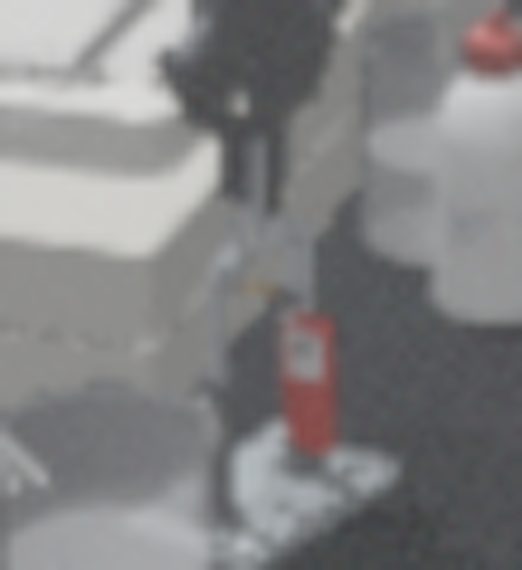

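Force fell back to baseline at z=0.168, and the brass gate shows shut at (258,288) under the bar. Now the upward tug.

Emit:
arm_command([
  [0,[0,0,-0.005],0],
  [0,[0,0,-0.01],0],
  [0,[0,0,-0.015],0],
  [0,[0,0,-0.018],0],
  [0,[0,0,-0.018],0],
])

```text
time: 9.77
ee_pos: [0.4958, -0.2379, 0.1829]
orientation: [0.808, 0.589, -0.0, -0.001]
force: [0.4, 0.6, -2.1]
finger_gap: 0.0111
```

Emit:
arm_command([
  [0,[0,0,-0.002],0],
  [0,[0,0,-0.003],0],
  [0,[0,0,-0.003],0],
])

```text
time: 10.02
ee_pos: [0.4959, -0.2379, 0.1854]
orientation: [0.808, 0.589, -0.0, -0.0]
force: [-0.1, -0.8, -1.7]
finger_gap: 0.0112
```

Emit:
arm_command([
  [0,[0,0,-0.002],0],
  [0,[0,0,-0.003],0],
  [0,[0,0,-0.003],0],
])

```text
time: 10.27
ee_pos: [0.4955, -0.2377, 0.1866]
orientation: [0.808, 0.589, -0.0, -0.001]
force: [1.5, -0.2, -8.3]
finger_gap: 0.0113
```

Emit:
arm_command([
  [0,[0,0,-0.002],0],
  [0,[0,0,-0.003],0],
  [0,[0,0,-0.003],0],
])

```text
time: 10.52
ee_pos: [0.4953, -0.2376, 0.1872]
orientation: [0.808, 0.589, -0.001, -0.002]
force: [3.5, -2.0, -17.9]
finger_gap: 0.011
```

The shut gate resisted about 16 N upward, so the latch holds. I'll lower until the crown is nearly on the bar, then release.

Emit:
arm_command([
  [0,[0,0,0.006],0],
  [0,[0,0,0.012],0],
  [0,[0,0,0.018],0],
  [0,[0,0,0.024],0],
  [0,[0,0,0.029],0],
  [0,[0,0,0.029],0],
  [0,[0,0,0.029],0],
])

```text
time: 11.1
ee_pos: [0.4951, -0.2375, 0.1655]
orientation: [0.808, 0.589, -0.001, -0.002]
force: [-0.0, -0.4, -0.8]
finger_gap: 0.0111
```

Emit:
arm_command([
  [0,[0,0,0.001],0],
  [0,[0,0,0.001],0],
])

```text
time: 11.27
ee_pos: [0.4952, -0.2375, 0.1649]
orientation: [0.808, 0.589, -0.001, -0.002]
force: [0.0, 0.4, -0.9]
finger_gap: 0.0114
```

Emit:
arm_command([
  [0,[0,0,0.002],0],
  [0,[0,0,0.002],0],
  [0.1,[0,0,0.002],0],
  [0.2,[0,0,0.002],0],
  [0.3,[0,0,0.002],0],
  [0.4,[0,0,0.002],0],
  [0.5,[0,0,0.002],0],
  [0.5,[0,0,0.002],0],
  [0.5,[0,0,0.002],0],
  [0.5,[0,0,0.002],0],
  [0.5,[0,0,0.002],0],
  [0.5,[0,0,0.002],0],
])

```text
time: 12.27
ee_pos: [0.4951, -0.2375, 0.1634]
orientation: [0.808, 0.589, -0.001, -0.002]
force: [-0.9, 0.4, 0.3]
finger_gap: 0.0428
```

Emit:
arm_command([
  [0.5,[0,0,-0.02],0],
  [0.5,[0,0,-0.04],0],
  [0.5,[0,0,-0.08],0],
  [0.5,[0,0,-0.12],0],
  [0.5,[0,0,-0.16],0],
  [0.5,[0,0,-0.2],0],
  [0.5,[0,0,-0.24],0],
  [0.5,[0,0,-0.24],0],
  [0.5,[0,0,-0.24],0],
  [0.5,[0,0,-0.24],0],
  [0.5,[0,0,-0.24],0],
  [0.5,[0,0,-0.24],0],
  [0.5,[0,0,-0.24],0],
  [0.5,[0,0,-0.24],0],
  [0.5,[0,0,-0.24],0],
  [0.5,[0,0,-0.24],0],
  [0.5,[0,0,-0.24],0],
  [0.5,[0,0,-0.24],0],
  [0.5,[0,0,-0.24],0],
  [0.5,[0,0,-0.24],0],
])

```text
time: 13.93
ee_pos: [0.4958, -0.2379, 0.3435]
orientation: [0.808, 0.589, -0.001, -0.002]
force: [0.4, 0.3, 0.4]
finger_gap: 0.0423
```

Run:
```python
from h import *
d=snap('side','side5');s=env.sense();print(s['time'],s['ee_pos'],s['force'],s['finger_gap'])
a=cv2.resize(d['frame'][120:220,270:380],None,fx=6.5,fy=6,interpolation=cv2.INTER_CUBIC)
a=(255*(a/255.)**.55).astype(np.uint8);cv2.imwrite('pics/c9.png',a[:,:,::-1])
```

```text
13.9833 [ 0.49580943 -0.237942    0.34345305] [-0.93503877  0.7005944  -0.30897544] 0.0424138457115308
```

View pics/c9.png

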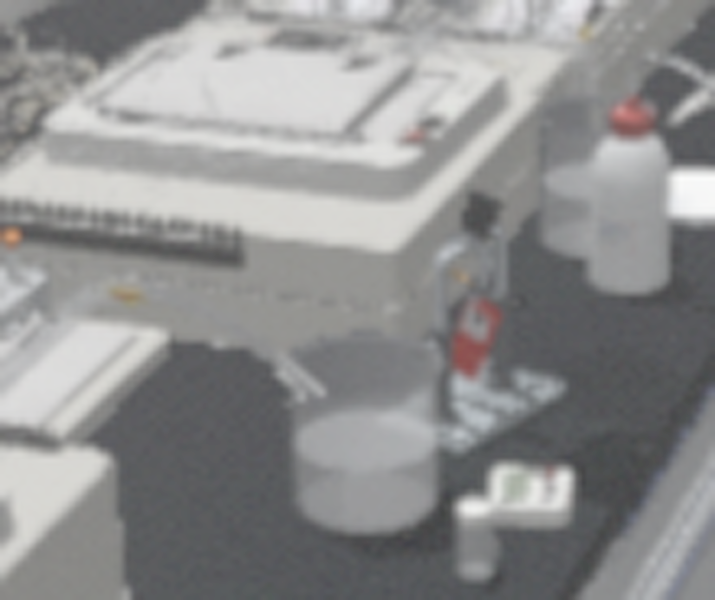

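The tag hangs tilted from the loop, with grip at (480,215), gate at (462,275) and plate at (475,335) in the crop. I'll let the swing die, compare frames, then hand in.

Emit:
arm_command([
  [0.5,[0,0,0],0],
  [0.5,[0,0,0],0],
  [0.5,[0,0,0],0],
  [0.5,[0,0,0],0],
  [0.5,[0,0,0],0],
  [0.5,[0,0,0],0],
  [0.5,[0,0,0],0],
  [0.5,[0,0,0],0],
  [0.5,[0,0,0],0],
  [0.5,[0,0,0],0],
  [0.5,[0,0,0],0],
  [0.5,[0,0,0],0],
  [0.5,[0,0,0],0],
  [0.5,[0,0,0],0],
  [0.5,[0,0,0],0],
  [0.5,[0,0,0],0],
  [0.5,[0,0,0],0],
  [0.5,[0,0,0],0],
  [0.5,[0,0,0],0],
  [0.5,[0,0,0],0],
])

```text
time: 15.65
ee_pos: [0.4958, -0.2379, 0.3435]
orientation: [0.808, 0.589, -0.001, -0.002]
force: [0.7, -0.1, 0.9]
finger_gap: 0.0426
```

Run:
```python
from h import *
def red(d):
    f=d['frame'].astype(int)[160:190,335:352];k=f[...,0]-f[...,1]>40;y,x=np.where(k);return x.mean()+335,y.mean()+160,len(x)
a=ld('side5');b=snap('side','side6');c=snap('side','side7');print([red(q) for q in(a,b,c)])
o=ld('side1');D=np.abs(o['frame'].astype(int)-b['frame'].astype(int)).max(2)
for n,(x0,y0,x1,y1) in dict(timer_vial=(338,195,362,220),bottle=(358,135,375,170),flasks=(262,220,296,280),stand=(292,222,315,240),lying=(245,295,290,330),beaker=(312,178,336,210)).items(): print(n,(D[y0:y1,x0:x1]>40).sum())
print(env.sense()['time'])
```

```text
[(np.float64(341.8695652173913), np.float64(177.82608695652175), 23), (np.float64(341.6818181818182), np.float64(178.13636363636363), 22), (np.float64(341.82608695652175), np.float64(177.8695652173913), 23)]
timer_vial 12
bottle 0
flasks 0
stand 22
lying 0
beaker 0
15.75
```

Run:
```python
from h import *
for q in('side1','side6'):
    f=ld(q)['frame'][195:222,338:362].min(2)>150;y,x=np.where(f);print(q,x.mean(),y.mean(),len(x))
print(env.sign_off())
```

```text
side1 12.04054054054054 6.635135135135135 74
side6 11.818181818181818 7.045454545454546 66
the job is handed in; nothing more can be done
None
```

The larger tag now hangs from the lock-out loop with the gate shut under the bar. I handed the job in at about 16 s of the 58 s allowed.

- **Pick:** I took the upright tag from its stand by the black grip. The smaller tag lying on the bench was left alone.
- **Press:** The gate first touched the bar at tool height 0.197 m. The highest reading was about 5 N downward, with about 5 N sideways on the way in. The gate snapped past about 29 mm further on, when the force fell back to its resting level. I stopped there, before the crown met the bar.
- **Tug:** The shut gate held against an upward pull of about 16 N, which is firmer than the few newtons I intended.
- **Release:** I lowered the tag until the crown was about on the bar, let go and raised the gripper clear. The tag hangs tilted, and its plate stayed within about 0.3 pixel over roughly 2 s.
- **Bystanders:** The wash bottle, flasks, beaker and lying tag show no change in the images. A few pixels differ around the timer and vial, with a centroid shift of 0.2 to 0.4 pixel. I put that down to the arm's shadow, since nothing came near them.
- **Disagreement:** The tag's offset in the gripper read 2 to 9 mm from different features, because the tag leaned a few degrees. I allowed for it with a 2.5 mm shift before pressing.

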